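# Flip the job flag of the finished bangle

## Robot

A 7-joint arm with a two-finger parallel gripper is mounted at the origin on the work surface. World frame = base frame: x ahead of the robot, y to its left, z up, the work surface at z = 0. Lengths are in m, angles in rad, forces in N, time in s.
With the tool pointing down it reaches from about 0.4 to 0.85 m from the base axis. Payload 10.4 kg.
Tool frame: the origin (TCP) lies midway between the tips of the shut fingers; the grasp point (between the pads) lies 19 mm behind it; z points along the fingers, y is the line along which they close (so a half turn about z gives the same grasp; the last joint's range is limited). The gripper opens to 85 mm and grips with 20 to 120 N. Pads are 22 mm wide; open, the fingers measure 114 mm over their backs; the gripper's body (76 mm by 85 mm) begins 54 mm behind the grasp point. The pads swing forward as they close: fully open they stand 13 mm farther back than shut.
Start: joints at [-1.242, 0.332, -0.065, 1.46, 0.022, 1.35, -0.088], TCP at [0.215, 0.587, 0.231] pointing down, gripper open.
Joint ranges: [-2.6, 2.6], [-0.5, 2.12], [-1.47, 1.34], [0.16, 2.42], [-1.27, 4.41], [0.06, 2.06], [-2.6, 2.6]. Speed limits (rad/s): [2.22, 2.22, 2.79, 2.79, 3.14, 3.14, 3.14].

## Interface

Orientations are given as a unit quaternion [x, y, z, w].
In Python, from workcell import get_obs, camera, camera_params, hand_in gives the robot as it stands.
- The arm moves only by the tool carry_out, never from a script. Its argument "commands" is a list that holds one entry, the list of rows, each a list of 6 numbers: the shift along the tool's x, y, z in units of 40 mm (1.0 is 40 mm), then the turn, a rotation vector about the tool's x, y, z in units of 6 degrees (1.0 is 6 degrees). In form: [[[x, y, z, ax, ay, az], ...]]. A call has 1 to 20 rows; each row shifts and turns the commanded pose from where the row before left it, along the tool's axes as they then stand; what a row does not reach is not made up. A row lasts 1/12 s, in which the tool goes at most 41.7 mm and 7.16 degrees, less where a joint would pass 70% of its speed; a pose out of reach is approached as far as the arm can. A call is refused whole if a number of a shift passes 1 or a number of a turn 1, either way. A call with a gripper value outside its range is refused whole. "hand" is the closure, from -1 (fully open) to 1 (shut), set as the call begins (left out, the last holds). The fingers move at their own pace and stop on an object; "force" is the grip in N (left out, the last holds). Time passes only in rows, so rows that do not move let the fingers close. It gives the time, the measured TCP pose, the force, the opening and the grip force at its end, in the units of the state.
- get_obs(): the state, without advancing time (a new reading comes with each control period).
- camera(name): name is "side" or "top" or "wrist"; returns the picture (420x560x3 uint8, red, green, blue); there is no depth.
- camera_params(name): a dict with "mtx" (3x3 intrinsics, pixels), "k1" (the pictures are not rectified: a ray, as slopes to the right and down, at radius r is drawn at 1 + k1 r^2 times it, then the intrinsics apply), "R" (3x3) and "t" (3): a world point X has camera coordinates R X + t. Camera axes: x right, y down, z forward; pixel columns grow to the right and rows downward; lengths in m; the calibration is good to about 2 mm. A picture is of the moment at which its call begins: read the wrist's pose just before it. camera_params takes no time and is no camera call; for the wrist camera it gives the pose at the moment of the call.
- hand_in(): hands the job in; it is judged then, once.
The state is a dict: "clock": time; "joint_pos": joint angles; "joint_velocities": joint speeds; "tau": joint torques, N m; "position": TCP position; "ee_rot": TCP orientation; "ft_force": force on the tool from outside, world axes, zero at the start; "torque": the same for the moment, N m; "grip_width": opening from 0.0 (shut) to 1.0 (fully open); "grasp_force": force on a finger pad.
Only numpy, scipy, OpenCV 4.12 (cv2) and the standard library are available. Lean on these libraries where they do the work, as an engineer would, in place of code of your own. Each camera call takes 0.05 s, during which the arm holds its last target. There are 200 camera calls.

## Task

The bangle (the open ring lying in one of the three job trays) is finished: with the fingertips only, swing the hinged metal flag on that tray's own board up and right over its pivot, pushing it all the way until it lies flat on the far side with its bar-marked face up. Push it over steadily rather than flinging it. Leave the other two flags as they are, leave the bangle in its tray, do not pick up or shift anything else, and finish clear of everything.

Things in the scene. Friction and masses are not known exactly. Their poses are not given: they have to be found in the camera images.
- flag_a (a joint): hinge of the first board's flag (rad): 0 = level on the board's -x side (robot's side), disc-marked face up; 1.57 upright; 3.14 = right over, level on the +x side, bar-marked face up. Stops at 0 and 3.14; starts at 0.1 to 0.45. Stiff hinge (friction 0.045 N m, 0.6 N at the flag's end): the flag stays at any angle where it is left.
- hinge_a (a point): pivot of the first board's flag, mid hinge pin, 75 mm above the table; pin along the point's y; axes are the board's (x away from the robot at yaw 0, z up). Hinge cheeks: two steel plates 5 mm thick, 18 mm along x, 49 mm over their outsides, tops at 84 mm. Under the flag is free air down to the board's top, 12 mm above the table, and past the board's edge.
- tip_a (a point): middle of the free end of the first board's flag; moves with it; the flag points along this point's -x. Flag: aluminium plate 75 mm long from the pivot, 34 mm wide along the pin, 4 mm thick, pivot in mid-thickness; a dark round disc inlaid in the face up at the start, a dark lengthwise bar in the other.
- tray_a (a point): centre of the first board's tray floor, 12 mm above the table. Board: wooden plate screwed to the bench, 110 (x) x 135 (y) x 12 mm; tray 66 mm square inside, rim 10 mm high, on its +y half; its flag on the -y half, the pivot 66 mm to the tray centre's -y side in the board's axes.
- flag_b (a joint): hinge of the second board's flag (rad): 0 = level on the board's -x side (robot's side), disc-marked face up; 1.57 upright; 3.14 = right over, level on the +x side, bar-marked face up. Stops at 0 and 3.14; starts at 0.1 to 0.45. Stiff hinge (friction 0.045 N m, 0.6 N at the flag's end): the flag stays at any angle where it is left.
- hinge_b (a point): pivot of the second board's flag, mid hinge pin, 75 mm above the table; pin along the point's y; axes are the board's (x away from the robot at yaw 0, z up). Hinge cheeks: two steel plates 5 mm thick, 18 mm along x, 49 mm over their outsides, tops at 84 mm. Under the flag is free air down to the board's top, 12 mm above the table, and past the board's edge.
- tip_b (a point): middle of the free end of the second board's flag; moves with it; the flag points along this point's -x. Flag: aluminium plate 75 mm long from the pivot, 34 mm wide along the pin, 4 mm thick, pivot in mid-thickness; a dark round disc inlaid in the face up at the start, a dark lengthwise bar in the other.
- tray_b (a point): centre of the second board's tray floor, 12 mm above the table. Board: wooden plate screwed to the bench, 110 (x) x 135 (y) x 12 mm; tray 66 mm square inside, rim 10 mm high, on its +y half; its flag on the -y half, the pivot 66 mm to the tray centre's -y side in the board's axes.
- flag_c (a joint): hinge of the third board's flag (rad): 0 = level on the board's -x side (robot's side), disc-marked face up; 1.57 upright; 3.14 = right over, level on the +x side, bar-marked face up. Stops at 0 and 3.14; starts at 0.1 to 0.45. Stiff hinge (friction 0.045 N m, 0.6 N at the flag's end): the flag stays at any angle where it is left.
- hinge_c (a point): pivot of the third board's flag, mid hinge pin, 75 mm above the table; pin along the point's y; axes are the board's (x away from the robot at yaw 0, z up). Hinge cheeks: two steel plates 5 mm thick, 18 mm along x, 49 mm over their outsides, tops at 84 mm. Under the flag is free air down to the board's top, 12 mm above the table, and past the board's edge.
- tip_c (a point): middle of the free end of the third board's flag; moves with it; the flag points along this point's -x. Flag: aluminium plate 75 mm long from the pivot, 34 mm wide along the pin, 4 mm thick, pivot in mid-thickness; a dark round disc inlaid in the face up at the start, a dark lengthwise bar in the other.
- tray_c (a point): centre of the third board's tray floor, 12 mm above the table. Board: wooden plate screwed to the bench, 110 (x) x 135 (y) x 12 mm; tray 66 mm square inside, rim 10 mm high, on its +y half; its flag on the -y half, the pivot 66 mm to the tray centre's -y side in the board's axes.
- bangle: the finished bangle: plain brass ring 56 mm outside, 46 mm inside, 12 mm high, lying flat in one of the three trays; origin at the centre of its underside
- disc: solid brass disc blank, 52 mm diameter, 6 mm thick, lying in another tray; origin at the centre of its underside
- ingot: brass bar 54 x 16 x 10 mm, lying in the remaining tray; origin at the centre of its underside
- flux: bystander: small white bottle, 40 mm diameter, 95 mm high, upright, origin under its centre
- jar: bystander: small glass jar, 48 mm diameter, 45 mm high, upright, origin under its centre
- anvil: bystander: steel bench block 65 x 65 x 25 mm, origin under its centre
- brush: bystander: brush lying on the bench, lengthwise along its x
- hammer: bystander: hammer lying on the bench, lengthwise along its x
- tub: bystander: clear plastic bowl, 130 mm across, 55 mm high, origin under its centre
- basin: bystander: yellow plastic bowl, 150 mm across, 55 mm high, origin under its centre
Not all that is in view belongs to the job. What is shaped like the part that bears flag_a but blue or pink is not meant.

How it is judged:
On the way:
1. the flag on the bangle's board is swung up through upright under control (takes at least 0.1 s from 63 to 115 degrees) (((horizontal distance between bangle and tray_a below 0.05 m and value of joint flag_a between 1.1 and 2 rad) or (horizontal distance between bangle and tray_b below 0.05 m and value of joint flag_b between 1.1 and 2 rad) or (horizontal distance between bangle and tray_c below 0.05 m and value of joint flag_c between 1.1 and 2 rad))), for 0.1 s.
At the end, for the whole second after the job is handed in: the flag on the board whose tray holds the bangle lies at rest turned over, within 8 degrees of its far stop (joint above 3.0 rad); the free ends of the other two flags are within 15 mm of where they began; the bangle, the other pieces and all bystanders are within 20 mm of where they began (((horizontal distance between bangle and tray_a below 0.05 m and value of joint flag_a above 3 rad and velocity of joint flag_a below 0.1 rad/s and distance of each of tip_b, tip_c from where it was at the start of the episode below 0.015 m) or (horizontal distance between bangle and tray_b below 0.05 m and value of joint flag_b above 3 rad and velocity of joint flag_b below 0.1 rad/s and distance of each of tip_a, tip_c from where it was at the start of the episode below 0.015 m) or (horizontal distance between bangle and tray_c below 0.05 m and value of joint flag_c above 3 rad and velocity of joint flag_c below 0.1 rad/s and distance of each of tip_a, tip_b from where it was at the start of the episode below 0.015 m)) and distance of each of bangle, disc, ingot, flux, jar, anvil, brush, hammer, tub, basin from where it was at the start of the episode below 0.02 m); the robot touches nothing.
It fails at once if a flag on a board without the bangle is moved more than 25 mm at its end ((not (horizontal distance between bangle and tray_a below 0.05 m) and distance of tip_a from where it was at the start of the episode above 0.025 m) or (not (horizontal distance between bangle and tray_b below 0.05 m) and distance of tip_b from where it was at the start of the episode above 0.025 m) or (not (horizontal distance between bangle and tray_c below 0.05 m) and distance of tip_c from where it was at the start of the episode above 0.025 m)).
It fails at once if the bangle or another piece in a tray is lifted (height (world z) of any of bangle, disc, ingot above 0.03 m).
It fails at once if a bystander is lifted or shifted more than 30 mm (distance of any of flux, jar, anvil, brush, hammer, tub, basin from where it was at the start of the episode above 0.03 m).
It also fails if it takes over 40 s, if anything falls off the work surface, if the arm or the gripper's body presses on something with over 40 N, if the wrist force passes 120 N, or if a joint passes its speed limit or range.

## Working session

There is one attempt and no reset: what is moved stays moved. The work goes in short steps, Python scripts to look and compute and a tool call to move; the robot and the scene stay as the last step left them, time stands still between calls to the robot, and variables do not carry over. Pictures are saved under pics/ and viewed, at most 10 in all, crops included, and the job is handed in when it is done.

Besides the shell and the picture viewer there is one more tool, called after ">>>" by a JSON object that holds its "method" and its "body", one argument or row to a line. carry_out: Moves the arm, as the interface text tells. Its arguments: {"type":"object","properties":{"commands":{"type":"array"},"hand":{"type":"number"},"force":{"type":"number"}},"required":["commands"]}

```bash
mkdir -p pics; python3 - <<'E'
from workcell import *
import cv2
for n in("top","side"):
    cv2.imwrite(f"pics/{n}0.png",camera(n)[:,:,::-1])
    p=camera_params(n);print(n,p)
o=get_obs();print(o)
E
```

```text
top {'mtx': array([[421.55563272,   0.        , 281.82998722],
       [  0.        , 421.55563272, 209.74574914],
       [  0.        ,   0.        ,   1.        ]]), 'k1': -0.012038988898610362, 'R': array([[ 0.01636284, -0.99984997, -0.00568313],
       [-0.98920964, -0.01536055, -0.14569948],
       [ 0.14559032,  0.00800586, -0.98931257]]), 't': array([0.00129406, 0.57455713, 1.09764696])}
side {'mtx': array([[448.2684548 ,   0.        , 278.51490311],
       [  0.        , 448.2684548 , 209.18829466],
       [  0.        ,   0.        ,   1.        ]]), 'k1': -0.08465158318363926, 'R': array([[-0.99241043, -0.12171848,  0.01749719],
       [-0.10239017,  0.73911828, -0.66574801],
       [ 0.06810134, -0.66248681, -0.74597147]]), 't': array([0.56291628, 0.12327477, 1.22522178])}
{'clock': 0.1, 'joint_pos': array([-1.24158612,  0.3328129 , -0.06468984,  1.46082308,  0.02160144,
        1.34990182, -0.08849274]), 'joint_velocities': array([ 0.00247027, -0.00278171, -0.00154181, -0.00250412,  0.00037243,
        0.00096932, -0.00032324]), 'tau': array([ 1.42278113e-03, -6.26743054e+01,  4.91632638e-02, -3.92430818e+01,
        1.63711159e-02,  6.88108106e-03, -4.35610264e-05]), 'position': array([0.21527105, 0.58641421, 0.23060918]), 'ee_rot': array([ 1.74991206e-01,  9.84569798e-01, -6.19786813e-04, -7.97214248e-05]), 'ft_force': array([-0.14421337, -0.12826678, -0.44986377]), 'torque': array([0.02354098, 0.00458769, 0.00670037]), 'grasp_force': 0.0, 'grip_width': 1.000202584431791}
```

View pics/top0.png

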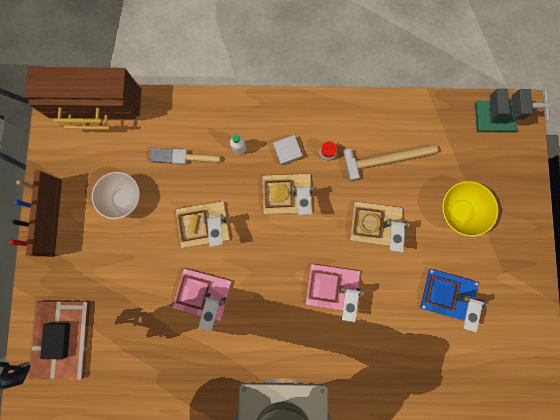

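View pics/side0.png

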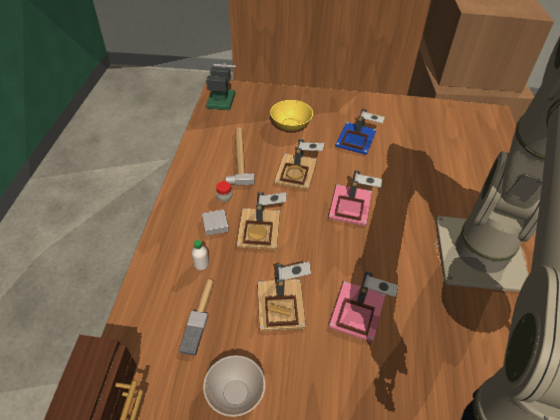

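The top view shows three wooden boards: left at about (203,225) with the ingot, middle at (287,195) with the disc, and right at (377,223) with what looks like the bangle. I'll zoom in to confirm that and measure.

```bash
cat > h.py <<'E'
import numpy as np,cv2
from workcell import *
def ray(n,uv,p=None):
    p=p or camera_params(n); K=p["mtx"]; k=p["k1"]
    d=cv2.undistortPoints(np.array([[uv]],float),K,np.array([k,0,0,0.]))[0,0]
    R=np.array(p["R"]);t=np.array(p["t"])
    return -R.T@t, R.T@np.array([d[0],d[1],1])
def onplane(n,uv,z,p=None):
    o,d=ray(n,uv,p); return o+d*(z-o[2])/d[2]
def proj(n,X,p=None):
    p=p or camera_params(n)
    c=p["R"]@np.array(X)+p["t"]; s=c[:2]/c[2]; s=s*(1+p["k1"]*(s@s))
    return p["mtx"][:2,:2]@s+p["mtx"][:2,2]
def tri(n1,a,n2,b):
    A=[];B=[]
    for n,u in((n1,a),(n2,b)):
        o,d=ray(n,u);d/=np.linalg.norm(d);P=np.eye(3)-np.outer(d,d);A.append(P);B.append(P@o)
    return np.linalg.solve(sum(A),sum(B))
E
python3 - <<'E'
import cv2,numpy as np
t=cv2.imread("pics/top0.png");s=cv2.imread("pics/side0.png")
a=cv2.resize(t[190:265,340:420],None,fx=5,fy=5,interpolation=2)
b=cv2.resize(s[130:205,260:340],None,fx=5,fy=5,interpolation=2)
cv2.imwrite("pics/z.png",np.hstack([a,b]))
E
```

```text
(no output)
```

View pics/z.png

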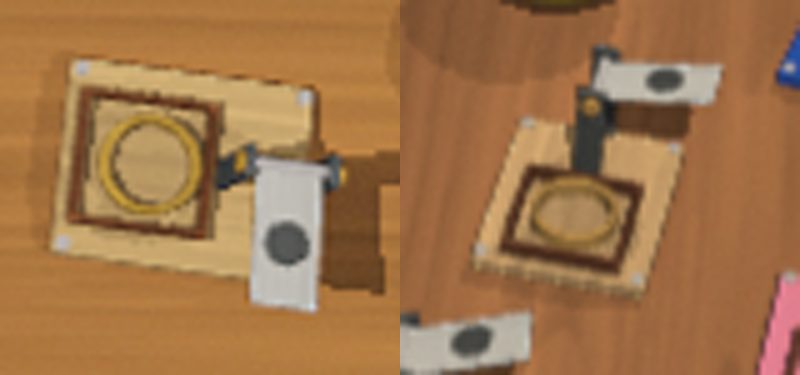

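The zoom confirms the bangle is on the right-hand board, with its ring at about (369,223) in the top view. The flag's tip is at about (396.6,251.2) in the top view and (322.8,146.8) in the side view.

```bash
python3 - <<'E'
from h import *
c=lambda x,y:(340+x/5-.4,190+y/5-.4)
s=lambda x,y:(260+(x-400)/5-.4,130+y/5-.4)
A,B,C=[onplane("top",c(*q),.012) for q in((82,68),(306,97),(62,243))]
print("screws",A,B,C,"yaw AB",np.degrees(np.arctan2(A[0]-B[0],-(A[1]-B[1])))," AC",np.degrees(np.arctan2((A-C)[1],(A-C)[0])))
T=onplane("top",c(145,163),.022);print("tray",T)
yaw=np.mean([np.arctan2(-(A-B)[0],(A-B)[1]),np.arctan2((A-C)[1],(A-C)[0])])
ex=np.array([np.cos(yaw),np.sin(yaw)]);ey=np.array([-ex[1],ex[0]])
H=T[:2]-.066*ey;print("yaw",np.degrees(yaw),"hinge",H)
H2=onplane("top",c(292,168),.077);print("hinge direct",H2)
tip=tri("top",c(283,306),"side",s(714,84));print("tip",tip,"rel",ex@(tip[:2]-H),ey@(tip[:2]-H),"ang",np.degrees(np.arctan2(tip[2]-.075,-ex@(tip[:2]-H))))
print("bolts",onplane("top",c(238,160),.075),onplane("top",c(342,175),.075))
for n,q in(("flux",(238,138)),("jar",(329,150)),("anvil",(288,149)),("hamhead",(352,165)),("hamend",(437,150)),("basin",(471,208)),("midflagtip",(305,214)),("blue",(450,293)),("pinkflag",(350,319))): print(n,onplane("top",q,.05))
print(get_obs()["ee_rot"])
E
```

```text
screws [ 0.6004861  -0.19519738  0.012     ] [ 0.58610738 -0.31933313  0.012     ] [ 0.5028899  -0.18332335  0.012     ] yaw AB 173.39283820810542  AC -6.936794706182956
tray [ 0.5466442  -0.22750272  0.022     ]
yaw -6.771978249038764 hinge [ 0.53886159 -0.29304225]
hinge direct [ 0.53859095 -0.29310892  0.077     ]
tip [ 0.46671034 -0.28367045  0.08903907] rel -0.07275297970034436 0.0007984705307210917 ang 10.922065027852877
bolts [ 0.54259836 -0.26553415  0.075     ] [ 0.53555593 -0.31966269  0.075     ]
flux [0.77131213 0.1344779  0.05      ]
jar [ 0.74082478 -0.11618727  0.05      ]
anvil [ 0.74198242 -0.00377615  0.05      ]
hamhead [ 0.69954196 -0.17884974  0.05      ]
hamend [ 0.74542409 -0.41221115  0.05      ]
basin [ 0.58592641 -0.49757148  0.05      ]
midflagtip [ 0.56274021 -0.05188378  0.05      ]
blue [ 0.36058346 -0.43191771  0.05      ]
pinkflag [ 0.29044651 -0.17058101  0.05      ]
[ 1.74991206e-01  9.84569798e-01 -6.19786813e-04 -7.97214248e-05]
```

>>> {"method": "carry_out", "body": {
  "commands": [
    [[0,0,0,0,0,-0.73],[0,0,0,0,0,-0.73],[0,0,0,0,0,-0.74],[-0.59,-0.63,0,0,0,0],[-0.59,-0.63,0,0,0,0],[-0.59,-0.63,0,0,0,0],[-0.59,-0.63,0,0,0,0],[-0.59,-0.63,0,0,0,0],[-0.59,-0.63,0,0,0,0],[-0.59,-0.63,0,0,0,0],[-0.59,-0.63,0,0,0,0],[-0.59,-0.63,0,0,0,0],[-0.59,-0.63,0,0,0,0],[-0.59,-0.63,0,0,0,0],[-0.59,-0.63,0,0,0,0],[-0.59,-0.63,0,0,0,0],[-0.59,-0.63,0,0,0,0]]
  ],
  "hand": 1,
  "force": 40
}}

```text
clock: 1.52
position: [0.5011, 0.1949, 0.2311]
ee_rot: [0.061, 0.998, -0.0, -0.0]
ft_force: [0.3, -0.5, 0.5]
grip_width: -0.002
grasp_force: 0.0
```

>>> {"method": "carry_out", "body": {
  "commands": [
    [[0.05,-0.75,0,0,0,0],[0.05,-0.75,0,0,0,0],[0.05,-0.75,0,0,0,0],[0.05,-0.75,0,0,0,0],[0.05,-0.75,0,0,0,0],[0.05,-0.75,0,0,0,0],[0.05,-0.75,0,0,0,0],[0.05,-0.75,0,0,0,0],[0.05,-0.75,0,0,0,0],[0.05,-0.75,0,0,0,0],[0.05,-0.75,0,0,0,0],[0.05,-0.75,0,0,0,0],[0.05,-0.75,0,0,0,0],[0.05,-0.75,0,0,0,0],[0.05,-0.75,0,0,0,0],[0.05,-0.75,0,0,0,0]]
  ]
}}

```text
clock: 2.85
position: [0.41, -0.2774, 0.2312]
ee_rot: [0.061, 0.998, 0.0, 0.0]
ft_force: [0.5, -0.0, -0.1]
grip_width: -0.001
grasp_force: 0.0
```

>>> {"method": "carry_out", "body": {
  "commands": [
    [[0,0,0,0,-0.94,0],[0,0,0,0,-0.94,0],[0,0,0,0,-0.94,0],[0,0,0,0,-0.94,0],[0,0,0,0,-0.94,0],[0,0,0,0,-0.94,0],[0,0,0,0,-0.94,0],[0,0,0,0,-0.94,0],[0,0,0,0,0,0]]
  ]
}}

```text
clock: 3.6
position: [0.4089, -0.2745, 0.2288]
ee_rot: [0.056, 0.926, -0.02, 0.374]
ft_force: [-1.6, 0.2, -1.5]
grip_width: 0.001
grasp_force: 0.0
```

```bash
python3 - <<'E'
from h import *
from scipy.spatial.transform import Rotation as R
o=get_obs();print(o["joint_pos"],R.from_quat(o["ee_rot"]).as_matrix(),o["position"])
cv2.imwrite("pics/s1.png",cv2.resize(camera("side")[60:340,180:560,::-1],None,fx=2,fy=2))
E
```

```text
[ 0.08497426 -0.49737488  0.58630881  2.3641866  -0.25066632  0.55394974
  2.32455009] [[-0.71411142  0.11940392  0.68977358]
 [ 0.08948035  0.99283244 -0.07922765]
 [-0.69428967  0.00514382 -0.71967728]] [ 0.40891259 -0.27449203  0.2288032 ]
```

View pics/s1.png

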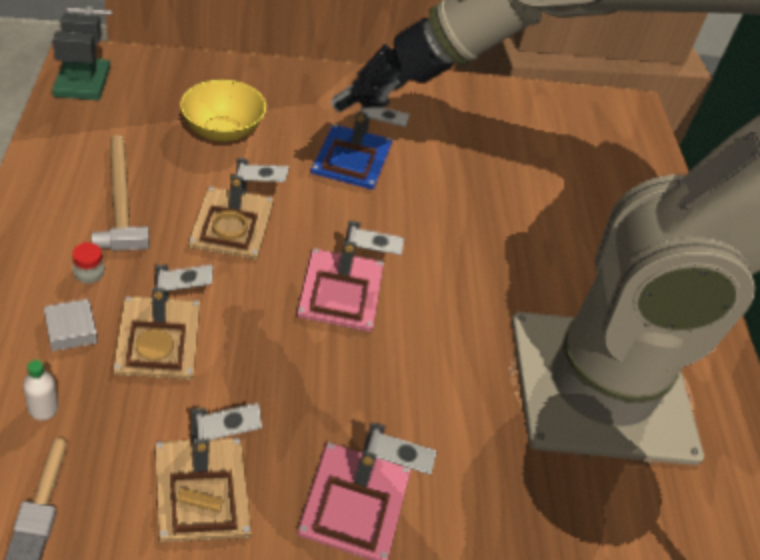

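The fingers reached a 44° tilt. Next I'll bring them down to just in front of the flag's tip.

>>> {"method": "carry_out", "body": {
  "commands": [
    [[0.22,-0.01,0.35,0,0,0],[0.22,-0.01,0.35,0,0,0],[0.22,-0.01,0.35,0,0,0],[0.22,-0.01,0.35,0,0,0],[0.22,-0.01,0.35,0,0,0],[0.22,-0.01,0.34,0,0,0],[0.22,-0.01,0.34,0,0,0],[0.22,-0.01,0.34,0,0,0],[0,0,0,0,0,0]]
  ]
}}

```text
clock: 4.4
position: [0.4469, -0.2898, 0.1109]
ee_rot: [0.052, 0.929, -0.014, 0.367]
ft_force: [-0.4, 0.6, 0.4]
grip_width: -0.001
grasp_force: 0.0
```

```bash
cat >> h.py <<'E'
from scipy.spatial.transform import Rotation as Rot
Hg=np.array([.5387,-.293,0]);yw=np.radians(-6.8);Bd=np.array([[np.cos(yw),-np.sin(yw),0],[np.sin(yw),np.cos(yw),0],[0,0,1]])
def st():
    o=get_obs();M=Bd.T@Rot.from_quat(o["ee_rot"]).as_matrix()
    print("board pos mm",np.round(1e3*Bd.T@(o["position"]-Hg),1),"F",np.round(o["ft_force"],1),"t",o["clock"]);print("tool axes in board\n",M.round(3),"\nj",o["joint_pos"].round(2))
    return o,M
E
python3 -c "
from h import *
st()"
```

```text
board pos mm [-91.6  -7.7 110.9] F [-0.4  0.6  0.4] t 4.4
tool axes in board
 [[-0.731 -0.012  0.682]
 [-0.001  1.     0.017]
 [-0.682  0.012 -0.731]] 
j [-0.57 -0.38  1.28  2.41 -0.37  0.26  2.59]
```

The arm is cramped here, with j3, j4 and j7 near their limits. I'll lift, straighten up and turn the tool 90° about its axis, which should give a better wrist posture.

>>> {"method": "carry_out", "body": {
  "commands": [
    [[-0.34,0,-0.37,0,0,0],[-0.34,0,-0.37,0,0,0],[-0.34,0,-0.37,0,0.5,0],[-0.34,0,-0.37,0,0.9,0],[-0.3,0,-0.4,0,0.9,0],[-0.2,0,-0.4,0,0.9,0],[-0.1,0,-0.4,0,0.9,0],[0,0,-0.1,0,0.9,0],[0,0,0,0,0.9,0],[0,0,0,0,0.9,0],[0,0,0,0,0.1,0]]
  ]
}}

```text
clock: 5.32
position: [0.4429, -0.2913, 0.2497]
ee_rot: [0.055, 0.998, 0.002, 0.013]
ft_force: [0.2, 1.2, -0.7]
grip_width: 0.001
grasp_force: 0.0
```

>>> {"method": "carry_out", "body": {
  "commands": [
    [[0,0,0,0,0,1],[0,0,0,0,0,1],[0,0,0,0,0,1],[0,0,0,0,0,1],[0,0,0,0,0,1],[0,0,0,0,0,1],[0,0,0,0,0,1],[0,0,0,0,0,1],[0,0,0,0,0,1],[0,0,0,0,0,1],[0,0,0,0,0,1],[0,0,0,0,0,1],[0,0,0,0,0,1],[0,0,0,0,0,1],[0,0,0,0,0,1]]
  ]
}}

```text
clock: 6.57
position: [0.4401, -0.2928, 0.2501]
ee_rot: [0.748, 0.664, 0.014, 0.01]
ft_force: [0.2, -0.1, -0.1]
grip_width: -0.0
grasp_force: 0.0
```

```bash
python3 -c "
from h import *
st()"
```

```text
board pos mm [-97.9 -11.5 250.1] F [ 0.2 -0.1 -0.1] t 6.5667
tool axes in board
 [[ 0.     0.999  0.035]
 [ 1.    -0.001  0.008]
 [ 0.008  0.035 -0.999]] 
j [-0.1   0.08  0.66  1.74 -0.07  1.31  0.45]
```

>>> {"method": "carry_out", "body": {
  "commands": [
    [[0.04,0,0,-0.9,0,0],[0.04,0,0,-0.9,0,0],[0.04,0,0,-0.9,0,0],[0.04,0,0,-0.9,0,0],[0.04,0,0,-0.9,0,0],[0.04,0,0,-0.9,0,0],[0.04,0,0,-0.9,0,0],[0,0,0,0,0,0]]
  ]
}}

```text
clock: 7.23
position: [0.4393, -0.2804, 0.2482]
ee_rot: [0.703, 0.624, 0.232, 0.251]
ft_force: [0.3, 0.0, -1.0]
grip_width: 0.0
grasp_force: 0.0
```

```bash
python3 -c "
from h import *
st()"
```

```text
board pos mm [-100.2    0.7  248.2] F [ 0.3  0.  -1. ] t 7.2333
tool axes in board
 [[-0.005  0.766  0.643]
 [ 1.    -0.004  0.013]
 [ 0.012  0.643 -0.766]] 
j [-0.09 -0.45  0.67  2.24 -0.09  0.63  0.55]
```

>>> {"method": "carry_out", "body": {
  "commands": [
    [[0,-0.3,0.36,0,0,0],[0,-0.3,0.36,0,0,0],[0,-0.3,0.36,0,0,0],[0,-0.3,0.36,0,0,0],[0,-0.3,0.36,0,0,0],[0,-0.3,0.36,0,0,0],[0,-0.3,0.36,0,0,0],[0,0,0,0,0,0]]
  ]
}}

```text
clock: 7.9
position: [0.4415, -0.279, 0.1166]
ee_rot: [0.702, 0.626, 0.23, 0.249]
ft_force: [-0.4, 0.5, -1.2]
grip_width: -0.002
grasp_force: 0.0
```

```bash
python3 -c "
from h import *
st()"
```

```text
board pos mm [-98.1   2.4 116.6] F [-0.4  0.5 -1.2] t 7.9
tool axes in board
 [[-0.009  0.771  0.637]
 [ 1.    -0.     0.014]
 [ 0.011  0.637 -0.771]] 
j [-0.46 -0.34  1.12  2.4  -0.27  0.32  0.85]
```

>>> {"method": "carry_out", "body": {
  "commands": [
    [[0,0,0,0.6,0,0],[0,0,0,0.7,0,0],[0,0,0,0.7,0,0],[0,-0.15,0.26,0,0,0],[0,-0.15,0.26,0,0,0],[0,-0.15,0.26,0,0,0],[0,-0.15,0.26,0,0,0],[0,-0.15,0.26,0,0,0],[0,0,0,0,0,0]]
  ]
}}

```text
clock: 8.65
position: [0.4405, -0.2778, 0.0574]
ee_rot: [0.724, 0.647, 0.163, 0.174]
ft_force: [-0.7, 0.3, -1.3]
grip_width: -0.002
grasp_force: 0.0
```

```bash
python3 -c "
from h import *
st()
cv2.imwrite('pics/s2.png',cv2.resize(camera('side')[100:240,220:440,::-1],None,fx=3.5,fy=3.5))"
```

```text
board pos mm [-99.3   3.5  57.4] F [-0.7  0.3 -1.3] t 8.65
tool axes in board
 [[-0.009  0.886  0.463]
 [ 1.     0.003  0.014]
 [ 0.011  0.464 -0.886]] 
j [-0.47  0.11  1.17  2.31 -0.81  0.51  1.23]
```

View pics/s2.png

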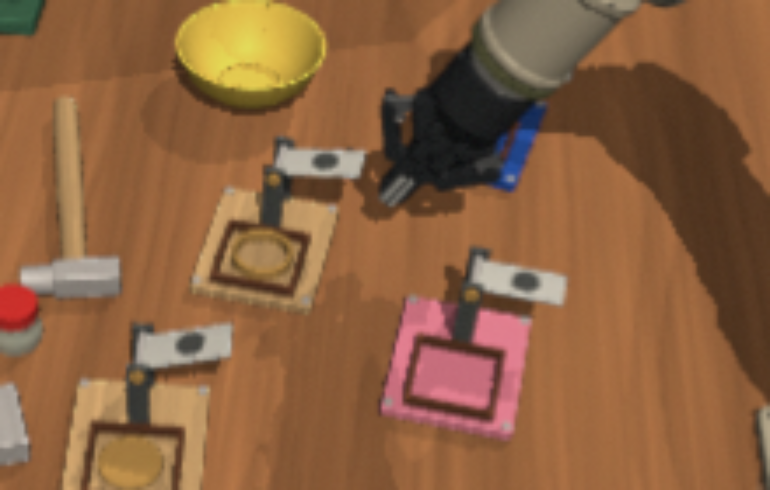

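The side view shows the shut fingers just in front of the flag's tip and clear of the other boards. I'll approach, make contact and start lifting.

>>> {"method": "carry_out", "body": {
  "commands": [
    [[-0.03,0.17,0.08,0,0,0],[-0.03,0.17,0.08,0,0,0],[-0.03,0.17,0.08,0,0,0],[0,0.13,-0.14,0,0,0],[0,0.13,-0.14,0,0,0],[0,0.13,-0.14,0,0,0],[0,0.13,-0.14,0,0,0]]
  ]
}}

```text
clock: 9.28
position: [0.47, -0.2868, 0.0904]
ee_rot: [0.724, 0.646, 0.164, 0.175]
ft_force: [-0.2, -0.6, -0.9]
grip_width: 0.004
grasp_force: 0.4
```

```bash
python3 -c "
from h import *
st()
cv2.imwrite('pics/s3.png',np.hstack([cv2.resize(camera('side')[110:200,250:350,::-1],None,fx=4,fy=4),cv2.resize(camera('top')[190:280,340:440,::-1],None,fx=4,fy=4)]))"
```

```text
board pos mm [-68.9  -2.   90.4] F [-0.2 -0.6 -0.9] t 9.2833
tool axes in board
 [[-0.007  0.885  0.465]
 [ 1.     0.002  0.012]
 [ 0.01   0.466 -0.885]] 
j [-0.55  0.11  1.23  2.23 -0.7   0.56  1.09]
```

View pics/s3.png

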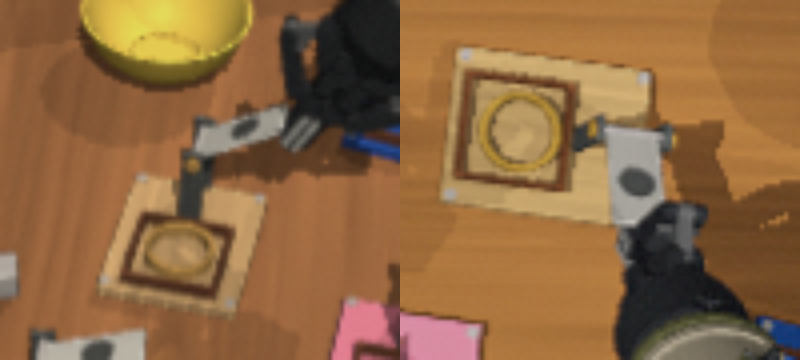

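The flag is rising on the fingertips and is at about 30°. I'll continue through upright.

>>> {"method": "carry_out", "body": {
  "commands": [
    [[0,0.15,-0.1,0,0,0],[0,0.15,-0.1,0,0,0],[0,0.15,-0.1,0,0,0],[0,0.16,-0.03,0,0,0],[0,0.16,-0.03,0,0,0],[0,0.16,-0.03,0,0,0],[0,0.13,0.03,0,0,0],[0,0.13,0.03,0,0,0],[0,0.13,0.03,0,0,0],[0,0.12,0.04,0,0,0],[0,0.12,0.04,0,0,0],[0,0.12,0.04,0,0,0],[0,0.1,0.07,0,0,0],[0,0.1,0.08,0,0,0],[0,0.1,0.07,0,0,0],[0,0.1,0.08,0,0,0]]
  ]
}}

```text
clock: 10.72
position: [0.5455, -0.2955, 0.1237]
ee_rot: [0.724, 0.646, 0.164, 0.176]
ft_force: [-1.0, -0.2, -0.1]
grip_width: -0.001
grasp_force: 0.4
```

```bash
python3 -c "
from h import *
st()
cv2.imwrite('pics/s4.png',np.hstack([cv2.resize(camera('side')[110:200,250:350,::-1],None,fx=4,fy=4),cv2.resize(camera('top')[160:250,350:450,::-1],None,fx=4,fy=4)]))"
```

```text
board pos mm [  7.1  -1.7 123.7] F [-1.  -0.2 -0.1] t 10.7167
tool axes in board
 [[-0.007  0.884  0.467]
 [ 1.     0.002  0.012]
 [ 0.009  0.467 -0.884]] 
j [-0.46  0.27  1.12  2.05 -0.8   0.68  1.05]
```

View pics/s4.png

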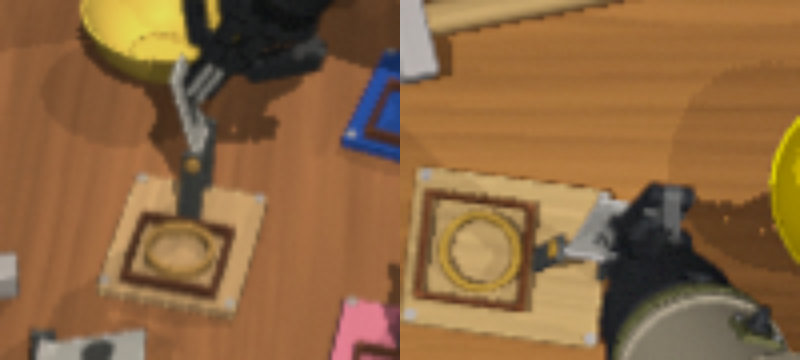

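The flag is past upright, at about 108°, and the force is low. I'll push it down.

>>> {"method": "carry_out", "body": {
  "commands": [
    [[0,0.07,0.1,0,0,0],[0,0.07,0.1,0,0,0],[0,0.07,0.1,0,0,0],[0,0.07,0.1,0,0,0],[0,0.03,0.12,0,0,0],[0,0.03,0.12,0,0,0],[0,0.03,0.12,0,0,0],[0,0.03,0.12,0,0,0],[0,0.01,0.11,0,0,0],[0,0.01,0.11,0,0,0],[0,0.01,0.11,0,0,0],[0,0.01,0.11,0,0,0],[0,0,0,0,0,0]]
  ]
}}

```text
clock: 11.9
position: [0.5853, -0.2993, 0.0846]
ee_rot: [0.724, 0.646, 0.163, 0.176]
ft_force: [-0.4, -0.3, 0.2]
grip_width: 0.004
grasp_force: 0.0
```

```bash
python3 -c "
from h import *
st()"
```

```text
board pos mm [47.  -0.8 84.6] F [-0.4 -0.3  0.2] t 11.9
tool axes in board
 [[-0.008  0.885  0.466]
 [ 1.     0.002  0.012]
 [ 0.009  0.466 -0.885]] 
j [-0.32  0.42  0.96  1.99 -0.99  0.66  1.15]
```

>>> {"method": "carry_out", "body": {
  "commands": [
    [[0,-0.02,0.04,0,0,0],[0,-0.02,0.04,0,0,0],[0,-0.02,0.04,0,0,0],[0,0,0,0,0,0]]
  ]
}}

```text
clock: 12.23
position: [0.5854, -0.2996, 0.0801]
ee_rot: [0.724, 0.646, 0.164, 0.176]
ft_force: [1.0, 0.4, 1.2]
grip_width: 0.001
grasp_force: 0.6
```

>>> {"method": "carry_out", "body": {
  "commands": [
    [[0,-0.02,0.04,0,0,0],[0,-0.02,0.04,0,0,0],[0,0,0,0,0,0]]
  ]
}}

```text
clock: 12.48
position: [0.5859, -0.3, 0.0786]
ee_rot: [0.724, 0.646, 0.165, 0.177]
ft_force: [-17.4, 9.8, 30.7]
grip_width: 0.001
grasp_force: 15.4
```

It's at the stop, reading about 31 N vertically. I'll retreat straight up and look.

>>> {"method": "carry_out", "body": {
  "commands": [
    [[0,0.05,-0.1,0,0,0],[0,0.12,-0.22,0,0,0],[0,0.23,-0.44,0,0,0],[0,0.23,-0.44,0,0,0],[0,0.23,-0.44,0,0,0],[0,0.23,-0.44,0,0,0],[-0.2,0.1,-0.6,0,0,0],[-0.2,0.0,-0.6,0,0,0],[-0.2,0.0,-0.6,0,0,0],[-0.2,0.0,-0.6,0,0,0],[0,0,0,0,0,0],[0,0,0,0,0,0]]
  ]
}}

```text
clock: 13.48
position: [0.5403, -0.3287, 0.258]
ee_rot: [0.724, 0.646, 0.166, 0.177]
ft_force: [0.5, 0.3, 0.3]
grip_width: -0.0
grasp_force: 0.0
```

```bash
python3 -c "
from h import *
st()
cv2.imwrite('pics/s5.png',np.hstack([cv2.resize(camera('side')[100:260,210:380,::-1],None,fx=2.4,fy=2.4),cv2.resize(camera('top')[150:310,270:430,::-1],None,fx=2.4,fy=2.4)]))"
```

```text
board pos mm [  5.8 -35.3 258. ] F [0.5 0.3 0.3] t 13.4833
tool axes in board
 [[-0.007  0.883  0.47 ]
 [ 1.     0.     0.014]
 [ 0.012  0.47  -0.883]] 
j [-0.65  0.03  1.31  1.87 -0.37  0.88  0.71]
```

View pics/s5.png

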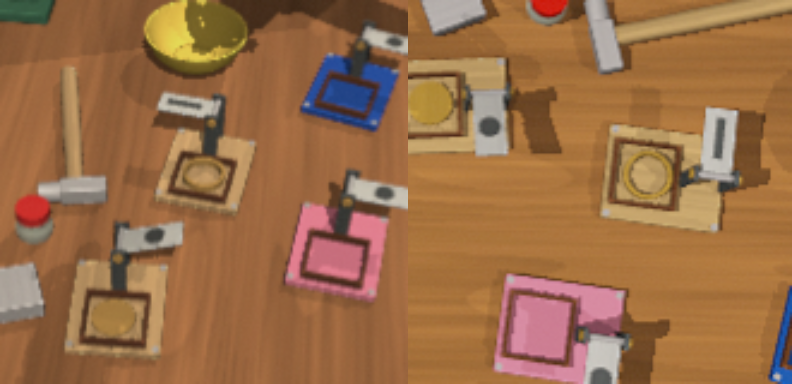

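The flag lies on the far side with its bar face up, the bangle is still in its tray, and the other flags look unchanged. The arm is clear.

```bash
python3 -c "
from workcell import *
print(hand_in())"
```

```text
the job is handed in; nothing more can be done
None
```

I swung the flag on the bangle's board (the right-hand one of the three wooden boards) steadily over to its far stop, bar-marked face up. The bangle and the other flags looked undisturbed in the last picture, the arm finished clear, and the job is handed in; no verdict came back.

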